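# Rock the seesaw gate and feed the grinding balls down the other chute

## Robot

A 7-joint arm with a two-finger parallel gripper is mounted at the origin on a cart in front of the work surface, level with it; the furniture and walls round the work are solid. World frame = base frame: x ahead of the robot, y to its left, z up, the work surface at z = 0. Lengths are in m, angles in rad, forces in N, time in s.
With the tool pointing down it reaches from about 0.4 to 0.85 m from the base axis. Payload 4.5 kg.
Tool frame: the origin (TCP) lies between the finger pads; the fingertips stand 19 mm ahead of it and the grasp point (between the pads) is the TCP (r.nose_length is the distance from the TCP to the fingertips, in m); z points along the fingers, x is the direction in which the jaws open and shut, and the axes are right-handed (so a half turn about z gives the same grasp; the last joint's range is limited). The gripper opens to 88 mm and grips with 3 to 60 N. Pads are 18 mm wide; open, the fingers measure 123 mm over their backs; the gripper's body (75 mm by 187 mm) begins 45 mm behind the grasp point.
Start: joints at [1.187, 0.689, -0.195, 1.565, 0.157, 0.902, -0.215], TCP at [0.254, -0.571, 0.258] pointing down, gripper open.
Joint ranges: [-3.01, 3.01], [-0.46, 2.08], [-1.47, 1.51], [0.13, 2.56], [-1, 4.14], [0.04, 2.09], [-2.66, 2.66]. Speed limits (rad/s): [2.57, 2.57, 3.14, 3.14, 3.14, 3.14, 3.14].

## Interface

Orientations are given as a unit quaternion [x, y, z, w].
In Python, from plant import get_state, vision, r gives the robot as it stands.
- The arm moves only by the tool play_rows, never from a script. Its argument "deltas" is a list that holds one entry, the list of rows, each a list of 7 numbers: the gripper command: -1 is fully open, 1 is shut, values between are in proportion, then the shift along the tool's x, y, z normalised to -1 to 1, where 1 is 300 mm, then the turn, a rotation vector about the tool's x, y, z normalised to -1 to 1, where 1 is pi rad. A call has 1 to 5 rows; each row is the pose to reach, as a shift and turn from the pose measured when the call began, along the tool's axes at that moment, turning the shorter way round; what a row does not reach only later rows make up. A row lasts 1/8 s, in which the tool goes at most 62.5 mm and 10.7 degrees, less where a joint would pass 70% of its speed; a pose out of reach is approached as far as the arm can. A call with a number of a shift or a turn outside -1 to 1 is refused whole. A call with a gripper value outside its range is refused whole. The fingers move at their own pace and stop on an object; "force" is the grip in N (left out, the last holds). Time passes only in rows, so rows that repeat a pose let the fingers close. It gives the time, the measured TCP pose, the force and the opening at its end, in the units of the state.
- get_state(): the state, without advancing time (a new reading comes with each control period).
- vision.snapshot(name): name is "scene" or "top" or "wrist"; returns the picture (420x560x3 uint8, red, green, blue); there is no depth.
- vision.camera_model(name): a dict with "vfov" (degrees; the focal length in pixels is half the picture's height over the tangent of half this angle, whatever the lens; pixels are square), "cx", "cy" (the principal point, pixels), "k1" (the pictures are not rectified: a ray, as slopes to the right and down, at radius r is drawn at 1 + k1 r^2 times it, then the intrinsics apply), "world_to_cam" (4x4, takes a point from world to camera coordinates). Camera axes: x right, y up, looking along -z (the intrinsics and any distortion apply to the point x, -y, -z); pixel columns grow to the right and rows downward; lengths in m; the calibration is good to about 2 mm. A picture is of the moment at which its call begins: read the wrist's pose just before it. camera_model takes no time and is no camera call; for the wrist camera it gives the pose at the moment of the call.
- r.finish_job(): hands the job in, once; it reports no verdict.
The state is a dict: "clock": time; "q": joint angles; "qd": joint speeds; "joint_torque": joint torques, N m; "tool_pos": TCP position; "eef_rot": TCP orientation; "contact_force": force on the tool from outside, world axes, zero at the start; "moment": the same for the moment, N m; "opening": opening from 0.0 (shut) to 1.0 (fully open).
Only numpy, scipy, OpenCV 4.12 (cv2) and the standard library are available. Lean on these libraries where they do the work, as an engineer would, in place of code of your own. Each camera call takes 0.05 s, during which the arm holds its last target.

## Task

Switch the ball sorter to its other outlet: press down the raised orange pad of the white seesaw gate with a fingertip until the gate has rocked over to its other stop. Only then push the red post of the stop to the left, fully open, so that all three steel balls roll by themselves down the chute that the gate now feeds and come to rest there. Do not touch the balls with the fingers or lift them, and leave the cups, beaker, bottle and timer where they stand.

Things in the scene. Friction and masses are not known exactly. Their poses are not given: they have to be found in the camera images.
- sorter: Ball sorter fixed to the bench: grey T-shaped foot, 370 mm wide (y), 215 mm deep (x). Origin on the bench under the gate's middle; x away from the robot along the feed lane, y left towards the blue chute, z up; yaw within 0.25 of the robot's frame. Two fixed outlet chutes, 53 mm wide, 70 mm high, run from y=85 to 179 mm at either side: blue at +y, green at -y.
- gate (a joint): White seesaw gate: trough 50 mm wide, 170 mm long (along the sorter's y) pivoting on its x, 75 mm above the bench. Positive: left end up, feeds the green right chute; negative: right end up, feeds the blue left chute. Starts at one of its stops, -0.25 or 0.25. Top-heavy (steel disc, top 147 mm above the bench): 1 N on the raised pad tips it, past level it falls over and stays.
- pad_left (a point): Centre of the top of the orange press pad at the gate's left (+y) end. The pad is 36 mm wide (y) and 58 mm long (x), stands out of the gate towards the robot and tilts with it: this point is 125 mm above the bench when up, 83 mm when pressed fully down.
- pad_right (a point): The same on the orange press pad at the gate's right (-y) end.
- stop (a joint): Steel plate across the feed lane that holds the balls back, sliding along the sorter's +y (to the left): 0 closed, 0.045 m at its end stop fully open; the lane is free above 0.03. Friction about 1.2 N; it stays where it is left.
- knob_top (a point): Centre of the top of the stop's upright red post, 172 mm above the bench: shaft 16 mm diameter, head 22 mm diameter, 8 mm high. Its free part stands above the lane walls, 127 mm above the bench there. With the stop closed it is 40 mm left of the lane's middle and 50 mm behind the pivot; it moves with the stop.
- lane_top (a point): Middle of the feed lane floor at its far upper end, 117 mm above the bench. The aluminium lane, 34 mm wide, runs along the sorter's x from here (x=150 mm) down to the gate's middle (x=24 mm); wall tops 124 mm above the bench at the gate, 139 mm here. Three balls wait in it behind the stop.
- left_chute (a point): Point on the floor of the blue outlet chute, 150 mm left (+y) of the sorter's middle.
- right_chute (a point): Point on the floor of the green outlet chute, 150 mm right (-y) of the sorter's middle.
- ball_0: Loose steel grinding ball, 20 mm diameter, about 33 g, waiting in the feed lane; its axes turn as it rolls.
- ball_0_center (a point): Centre of ball_0.
- ball_1: Loose steel grinding ball, 20 mm diameter, about 33 g, waiting in the feed lane; its axes turn as it rolls.
- ball_1_center (a point): Centre of ball_1.
- ball_2: Loose steel grinding ball, 20 mm diameter, about 33 g, waiting in the feed lane; its axes turn as it rolls.
- ball_2_center (a point): Centre of ball_2.
- cup: Bystander: specimen cup with red lid, 62 mm diameter, 68 mm high, standing in front of the sorter between the two pads. Origin under its middle.
- beaker: Bystander: small glass beaker, 48 mm wide, 58 mm high, left of the feed lane. Origin under its middle.
- red_bottle: Bystander: small amber bottle with red cap, 44 mm diameter, 89 mm high, right of the feed lane. Origin under its middle.
- timer: Bystander: white digital timer lying on its back, 70x66x19 mm, on the right of the bench. Origin under its middle.
- cup_yellow: Bystander: specimen cup with yellow lid, 62 mm diameter, 68 mm high, on the right of the bench. Origin under its middle.

How it is judged:
On the way, in this order (a step that is already met when the one before it is completed fails the run):
1. the gate has been rocked over to its other stop (distance of pad_left from where it was at the start of the episode above 0.03 m and (value of joint gate above 0.2 rad or value of joint gate below -0.2 rad)), for 0.2 s.
2. the stop is pushed open (value of joint stop above 0.03 m), for 0.2 s.
At the end, for the whole second after the job is handed in: The gate rests at the stop opposite to where it started (past 0.2 rad), the stop is open over 30 mm, all three balls rest (under 0.03 m/s) in the chute on the gate's lowered side, centres 88 to 180 mm from the sorter's middle; the bystanders are within 20 mm of their starts (all of step 1 and value of joint stop above 0.03 m and ((y of ball_0_center in the frame of sorter between 0.088 and 0.18 m and y of ball_1_center in the frame of sorter between 0.088 and 0.18 m and y of ball_2_center in the frame of sorter between 0.088 and 0.18 m and value of joint gate below -0.2 rad) or (y of ball_0_center in the frame of sorter between -0.18 and -0.088 m and y of ball_1_center in the frame of sorter between -0.18 and -0.088 m and y of ball_2_center in the frame of sorter between -0.18 and -0.088 m and value of joint gate above 0.2 rad)) and linear speed of each of ball_0, ball_1, ball_2 below 0.03 m/s and z of ball_0_center in the frame of sorter between 0.02 and 0.07 m and x of ball_0_center in the frame of sorter between -0.025 and 0.025 m and z of ball_1_center in the frame of sorter between 0.02 and 0.07 m and x of ball_1_center in the frame of sorter between -0.025 and 0.025 m and z of ball_2_center in the frame of sorter between 0.02 and 0.07 m and x of ball_2_center in the frame of sorter between -0.025 and 0.025 m and distance of each of cup, beaker, red_bottle, timer, cup_yellow from where it was at the start of the episode below 0.02 m); the robot touches nothing.
It fails at once if a ball is lifted (centre over 165 mm above the bench) (height (world z) of any of ball_0_center, ball_1_center, ball_2_center above 0.165 m).
It fails at once if the fingers touch a ball (contact force between the fingers and ball_0 above 0.3 N or contact force between the fingers and ball_1 above 0.3 N or contact force between the fingers and ball_2 above 0.3 N).
It fails at once if a bystander is moved by more than 20 mm (distance of any of cup, beaker, red_bottle, timer, cup_yellow from where it was at the start of the episode above 0.02 m).
It also fails if it takes over 40 s, if anything falls off the work surface, if the arm or the gripper's body presses on something with over 40 N, if the wrist force passes 120 N, or if a joint passes its speed limit or range.

## Working session

There is one attempt and no reset: what is moved stays moved. The work goes in short steps, Python scripts to look and compute and a tool call to move; the robot and the scene stay as the last step left them, time stands still between calls to the robot, and variables do not carry over. Pictures are saved under pics/ and viewed, and the job is handed in when it is done.

Besides the shell and the picture viewer there is one more tool, called after "Call:" as name(argument=value, ...) on one line, values as JSON. play_rows: Moves the arm, as the interface text tells. Scaled input: -1 to 1 covers 300 mm each way for a shift and pi rad each way for a turn. Its arguments: {"type":"object","properties":{"deltas":{"type":"array"},"force":{"type":"number"}},"required":["deltas"]}

```bash
mkdir -p pics; ls; cat > h.py <<'E'
import numpy as np,cv2
from plant import get_state, vision, r
def K(m):
    f=210/np.tan(np.radians(m['vfov'])/2); return f
def ray(m,u,v):
    f=K(m); x=(u-m['cx'])/f; y=(v-m['cy'])/f
    rd=np.hypot(x,y); ru=rd
    for _ in range(50): ru=rd/(1+m['k1']*ru*ru)
    s=ru/rd if rd>0 else 1
    W=np.linalg.inv(np.array(m['world_to_cam'])); d=W[:3,:3]@np.array([x*s,-y*s,-1]); return W[:3,3],d/np.linalg.norm(d)
def onz(m,u,v,z):
    o,d=ray(m,u,v); return o+d*(z-o[2])/d[2]
def tri(a,b):
    A=np.zeros((3,3));c=np.zeros(3)
    for o,d in (a,b):
        P=np.eye(3)-np.outer(d,d);A+=P;c+=P@o
    p=np.linalg.solve(A,c); return p,[np.linalg.norm((np.eye(3)-np.outer(d,d))@(p-o)) for o,d in (a,b)]
def proj(m,p):
    c=np.array(m['world_to_cam'])@np.append(p,1); x=c[0]/-c[2]; y=-c[1]/-c[2]; k=1+m['k1']*(x*x+y*y)
    return m['cx']+K(m)*x*k, m['cy']+K(m)*y*k
E
python3 - <<'E'
from h import *
for n in ('scene','top'):
    im=vision.snapshot(n); cv2.imwrite(f'pics/{n}0.png',im[:,:,::-1]); m=vision.camera_model(n); print(n,m['vfov'],m['k1'],np.linalg.inv(np.array(m['world_to_cam'])).round(3).tolist())
s=get_state();print({k:np.round(v,3).tolist() for k,v in s.items()}, r.nose_length)
E
```

```text
pics
scene 46.794043782491 -0.12432143788884968 [[-0.557, 0.547, -0.624, -0.193], [-0.83, -0.353, 0.432, 0.504], [0.016, 0.759, 0.651, 0.915], [0.0, 0.0, 0.0, 1.0]]
top 56.33765008420368 0.02503875647410137 [[-0.009, 0.99, -0.144, 0.419], [-1.0, -0.006, 0.022, -0.001], [0.021, 0.144, 0.989, 1.095], [0.0, 0.0, 0.0, 1.0]]
{'clock': 0.1, 'q': [1.187, 0.69, -0.195, 1.566, 0.157, 0.902, -0.215], 'qd': [-0.003, -0.004, -0.0, -0.003, 0.001, -0.0, -0.001], 'joint_torque': [-0.002, -52.85, -1.271, -15.384, -0.053, 0.002, 0.0], 'tool_pos': [0.253, -0.571, 0.257], 'eef_rot': [0.838, -0.545, -0.001, -0.0], 'contact_force': [0.345, -0.086, 0.004], 'moment': [0.003, 0.014, -0.016], 'opening': 1.001} 0.019
```

View pics/scene0.png

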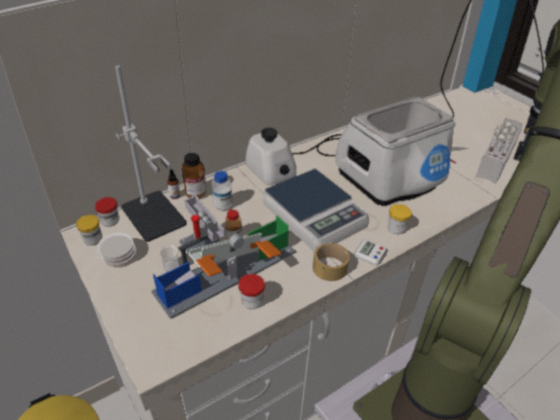

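View pics/top0.png

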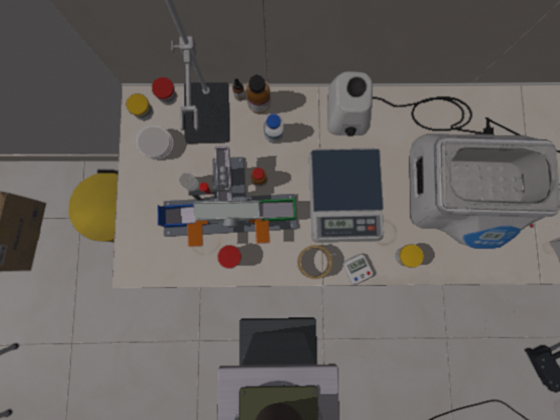

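The top view shows the sorter with orange pads near (195,233) and (262,231), and the red post near (204,188). Next I'll zoom in and measure the pads, the post and the chutes.

```bash
python3 - <<'E'
from h import *
S=cv2.imread('pics/scene0.png');T=cv2.imread('pics/top0.png')
cv2.imwrite('pics/s1.png',cv2.resize(S[180:320,140:310],None,fx=4.5,fy=4.2,interpolation=cv2.INTER_CUBIC))
cv2.imwrite('pics/t1.png',cv2.resize(T[135:275,150:310],None,fx=4.2,fy=4.2,interpolation=cv2.INTER_CUBIC))
ms,mt=vision.camera_model('scene'),vision.camera_model('top')
def blobs(I,lo,hi,box,mn=8):
    h=cv2.cvtColor(I,cv2.COLOR_BGR2HSV);m=cv2.inRange(h,lo,hi)
    z=np.zeros_like(m);x0,y0,x1,y1=box;z[y0:y1,x0:x1]=m[y0:y1,x0:x1]
    n,l,st,c=cv2.connectedComponentsWithStats(z)
    for i in range(1,n):
        if st[i,4]>=mn: print('  ',c[i].round(1),st[i].tolist(), np.round(cv2.minAreaRect(np.argwhere(l==i)[:,::-1].astype(np.float32))[1],1))
for nm,I,b in (('S',S,(140,180,310,320)),('T',T,(150,135,310,275))):
    for cn,lo,hi in (('or',(7,170,120),(18,255,255)),('red',(0,170,90),(5,255,255)),('red2',(172,170,90),(180,255,255)),('blue',(105,150,50),(125,255,255)),('green',(60,130,40),(85,255,255))):
        print(nm,cn);blobs(I,lo,hi,b)
E
```

```text
S or
   [267.6 248.5] [255, 241, 25, 16, 209] [24.  10.6]
   [208.8 265.1] [198, 255, 23, 20, 265] [21.  15.6]
S red
   [232.2 214.8] [228, 210, 10, 10, 75] [9. 9.]
   [195.7 224.7] [192, 215, 7, 23, 96] [22.  6.]
   [251.  284.7] [239, 275, 25, 21, 408] [20. 24.]
S red2
S blue
   [220.2 180.4] [216, 180, 9, 2, 15] [1. 8.]
   [176.7 286.1] [154, 262, 47, 46, 1042] [34.  45.6]
S green
   [275.4 232.5] [249, 217, 39, 32, 484] [38.5 26.8]
   [261.3 255.6] [259, 252, 6, 7, 24] [6.4 4.2]
T or
   [194.8 233.4] [188, 221, 19, 25, 296] [18. 24.]
   [261.8 231.4] [255, 221, 14, 22, 238] [21.1 12.1]
T red
   [257.6 173.1] [252, 168, 12, 11, 98] [ 9.9 10.6]
   [203.4 186.5] [200, 183, 8, 8, 53] [7. 7.]
   [229.  256.2] [219, 246, 21, 21, 361] [20. 20.]
T red2
T blue
   [168.2 215. ] [158, 204, 35, 23, 226] [21.  34.4]
T green
   [281.4 208.9] [261, 199, 35, 22, 150] [20.8 33.6]
```

```bash
sleep 1
```

```text
(no output)
```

View pics/s1.png

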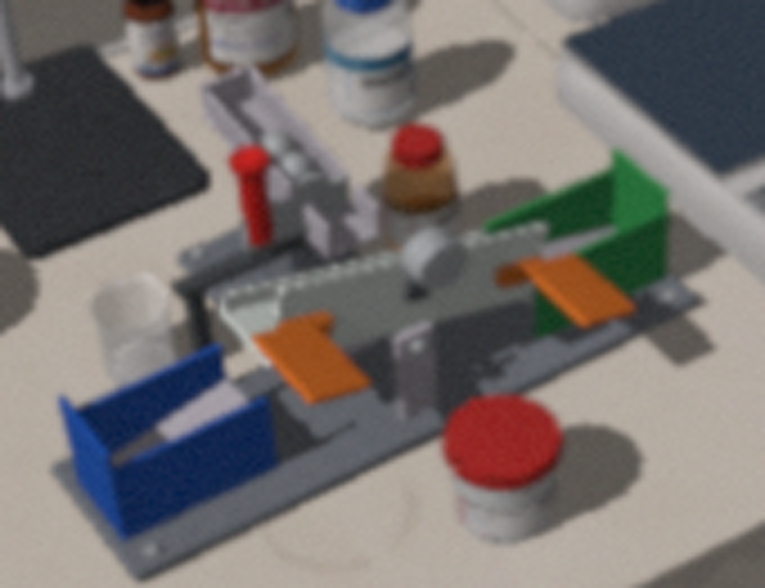

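View pics/t1.png

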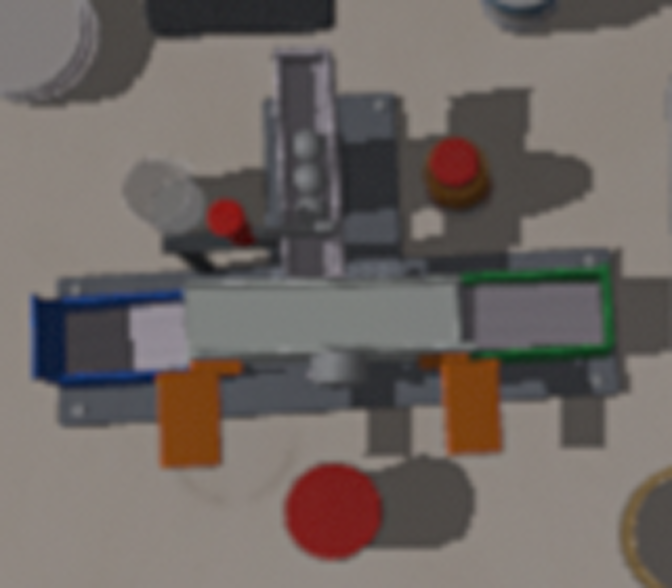

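The left pad looks raised: it is larger in the top view, and the gate's left end overlaps the blue chute. I'll confirm by triangulation.

```bash
python3 - <<'E'
from h import *
ms,mt=vision.camera_model('scene'),vision.camera_model('top')
def t(n,a,b):
    p,e=tri(ray(ms,*a),ray(mt,*b)); print(n,p.round(4),np.round(e,4)); return p
# pad corners (crop s1 scale 4.5,4.2 origin 140,180 ; t1 4.2 origin 150,135)
cs=lambda x,y:(140+(x+.5)/4.5-.5,180+(y+.5)/4.2-.5)
ct=lambda x,y:(150+(x+.5)/4.2-.5,135+(y+.5)/4.2-.5)
t('Lnear-left',cs(315,401),ct(163,467)); t('Lnear-right',cs(368,382),ct(221,465))
t('Lfar-left',cs(257,338),ct(160,375));
t('Rnear-left',cs(588,325),ct(450,453)); t('Rnear-right',cs(633,304),ct(501,451)); 
t('Rfar-left',cs(525,264),ct(443,362))
k=t('knob',cs(250,158),ct(227,218))
t('knob bottom?',cs(260,243),ct(243,242))
print('knob@.172 top',onz(mt,*ct(227,218),.172),'scene',onz(ms,*cs(250,158),.172))
t('cup lid',cs(503,438),ct(334,510))
t('bottle cap',cs(417,146),ct(455,163))
print('beaker top',onz(mt,*ct(160,195),.058))
# foot corners top z~0
for n,c in (('FL',(60,425)),('BL',(60,277)),('BR',(615,250)),('FR',(620,395))): print(n,onz(mt,*ct(*c),.008).round(4))
for n,c in (('laneTL',(277,50)),('laneTR',(332,50))): print(n,onz(mt,*ct(*c),.139).round(4))
for n,c in (('b1',(305,145)),('b2',(306,180)),('b3',(306,202))): print(n,onz(mt,*ct(*c),.12).round(4))
E
```

```text
Lnear-left [0.4669 0.2144 0.1229] [0.0001 0.0001]
Lnear-right [0.4688 0.183  0.1168] [0.0012 0.0012]
Lfar-left [0.521  0.2177 0.1242] [0.0003 0.0003]
Rnear-left [0.4761 0.0492 0.079 ] [0.0001 0.0001]
Rnear-right [0.4775 0.0184 0.0776] [0.0006 0.0006]
Rfar-left [0.5318 0.0534 0.084 ] [0. 0.]
knob [0.6067 0.1729 0.1675] [0.001 0.001]
knob bottom? [0.6043 0.1745 0.1051] [0.0009 0.0009]
knob@.172 top [0.60512867 0.17123868 0.172     ] scene [0.60271791 0.1755574  0.172     ]
cup lid [0.4428 0.1227 0.0596] [0.0006 0.0006]
bottle cap [0.6589 0.0469 0.0792] [0.0007 0.0007]
beaker top [0.64320035 0.23532083 0.058     ]
FL [0.5006 0.3076 0.008 ]
BL [0.5988 0.311  0.008 ]
BR [ 0.615  -0.0576  0.008 ]
FR [ 0.5175 -0.0596  0.008 ]
laneTL [0.7138 0.1497 0.139 ]
laneTR [0.7138 0.117  0.139 ]
b1 [0.6603 0.135  0.12  ]
b2 [0.6387 0.1341 0.12  ]
b3 [0.6252 0.1339 0.12  ]
```

The left pad is up at z≈0.123 and the right one is down at about 0.08, so I press left; that makes the gate feed the blue left chute. Before moving I'll check the stand clamp and other obstacle clearances.

```bash
python3 - <<'E'
from h import *
S=cv2.imread('pics/scene0.png');T=cv2.imread('pics/top0.png')
a=cv2.resize(S[60:220,100:220],None,fx=3.3,fy=3.3,interpolation=cv2.INTER_CUBIC)
b=cv2.resize(T[0:160,130:250],None,fx=3.3,fy=3.3,interpolation=cv2.INTER_CUBIC)
cv2.imwrite('pics/st.png',np.hstack([a,b]))
E
```

```text
(no output)
```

View pics/st.png

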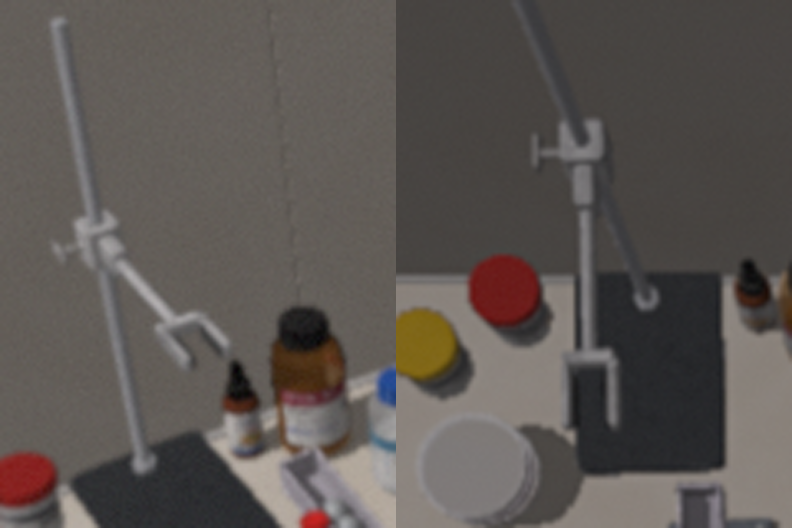

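```bash
python3 - <<'E'
from h import *
ms,mt=vision.camera_model('scene'),vision.camera_model('top')
for n,a,b in (('tipR',(228,350),(613,423)),('tipL',(190,362),(571,423)),('clamp',(97,235),(580,140))):
    p,e=tri(ray(ms,100+a[0]/3.3,60+a[1]/3.3),ray(mt,130+(b[0]-396)/3.3,b[1]/3.3)); print(n,p.round(3),np.round(e,3))
for n,p in (('machine front low',(485,272)),('corner',(412,215)),('yellow',(412,256))): print(n,onz(mt,*p,.1).round(3))
E
```

```text
tipR [0.723 0.177 0.246] [0. 0.]
tipL [0.723 0.206 0.247] [0. 0.]
clamp [0.925 0.202 0.25 ] [0.002 0.002]
machine front low [ 0.397 -0.525  0.1  ]
corner [ 0.542 -0.35   0.1  ]
yellow [ 0.438 -0.344  0.1  ]
```

```bash
cat >> h.py <<'E'
from scipy.spatial.transform import Rotation as Ro
def plan(p,yaw=None,n=1):
    s=get_state();R=Ro.from_quat(s['eef_rot'])
    d=R.inv().apply(np.array(p)-s['tool_pos'])/.3
    t=np.zeros(3)
    if yaw is not None:
        X=np.array([np.cos(yaw),np.sin(yaw),0]);Z=np.array([0,0,-1.]);G=Ro.from_matrix(np.c_[X,np.cross(Z,X),Z]); t=(R.inv()*G).as_rotvec()/np.pi
    print('now',s['tool_pos'].round(4) if hasattr(s['tool_pos'],'round') else s['tool_pos'],'F',np.round(s['contact_force'],2),'clk',s['clock'],'shift',d.round(4),'turn',t.round(4))
E
python3 -c "
from h import *
plan((.33,-.32,.30),-.55)"
```

```text
now [ 0.2533 -0.5708  0.257 ] F [ 0.34 -0.09  0.  ] clk 0.1 shift [-0.6605 -0.5728 -0.1424] turn [-1.000e-04  5.000e-04 -1.919e-01]
```

Call:
play_rows(deltas=[[[1,-0.13,-0.11,-0.06,0,0,-0.04],[1,-0.27,-0.23,-0.1,0,0,-0.08],[1,-0.4,-0.35,-0.14,0,0,-0.12],[1,-0.53,-0.46,-0.14,0,0,-0.16],[1,-0.66,-0.57,-0.14,0,0,-0.19]]])

```text
clock: 0.72
tool_pos: [0.3295, -0.3188, 0.2994]
eef_rot: [0.962, -0.273, -0.0, -0.001]
contact_force: [0.5, 0.0, -0.9]
opening: 0.454
```

```bash
python3 -c "
from h import *
plan((.43,-.06,.30),-.2)"
```

```text
now [ 0.3295 -0.3188  0.2994] F [ 0.53  0.02 -0.89] clk 0.725 shift [-0.1678 -0.9101 -0.0011] turn [-0.0003  0.0003 -0.1123]
```

Call:
play_rows(deltas=[[[1,-0.03,-0.18,0,0,0,-0.03],[1,-0.07,-0.36,0,0,0,-0.05],[1,-0.1,-0.55,0,0,0,-0.07],[1,-0.13,-0.73,0,0,0,-0.09],[1,-0.17,-0.91,0,0,0,-0.11]]])

```text
clock: 1.35
tool_pos: [0.4299, -0.0581, 0.2996]
eef_rot: [0.995, -0.103, -0.0, -0.001]
contact_force: [0.5, 0.5, 0.8]
opening: 0.007
```

```bash
python3 -c "
from h import *
plan((.478,.202,.22),.044)"
```

```text
now [ 0.4299 -0.0581  0.2996] F [0.51 0.53 0.76] clk 1.35 shift [-0.0196 -0.8813  0.2663] turn [-0.0004  0.0002 -0.0794]
```

Call:
play_rows(deltas=[[[1,0,-0.18,0.0,0,0,-0.02],[1,-0.01,-0.36,0.05,0,0,-0.04],[1,-0.01,-0.55,0.1,0,0,-0.06],[1,-0.02,-0.73,0.18,0,0,-0.08],[1,-0.02,-0.88,0.27,0,0,-0.08]]])

```text
clock: 1.98
tool_pos: [0.4779, 0.204, 0.2181]
eef_rot: [1.0, 0.024, -0.0, -0.001]
contact_force: [0.9, -1.0, -0.6]
opening: 0.006
```

```bash
python3 - <<'E'
from h import *
plan((.478,.202,.135),.044)
for n in ('scene','top'):
    im=vision.snapshot(n); m=vision.camera_model(n); cv2.imwrite(f'pics/{n}2.png',im[:,:,::-1])
S=cv2.imread('pics/scene2.png');T=cv2.imread('pics/top2.png')
cv2.imwrite('pics/c2.png',np.hstack([cv2.resize(S[150:310,130:290],(400,400)),cv2.resize(T[130:290,130:290],(400,400))]))
E
```

```text
now [0.4779 0.204  0.2181] F [ 0.89 -1.01 -0.57] clk 1.975 shift [-1.00e-04  7.20e-03  2.77e-01] turn [-0.0006  0.      0.0011]
```

View pics/c2.png

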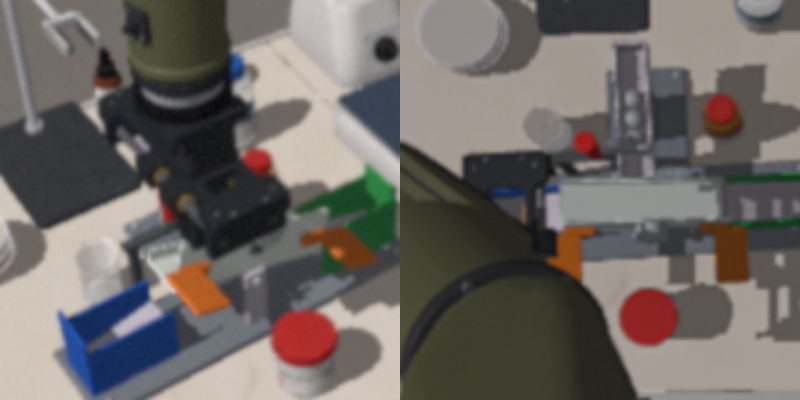

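```bash
python3 - <<'E'
from h import *
m=vision.camera_model('top')
for z in (.263,.3): print(onz(m,130+110/2.5,130+153/2.5,z),onz(m,130+150/2.5,130+165/2.5,z))
E
```

```text
[0.57689841 0.21712047 0.263     ] [0.5662955  0.18288299 0.263     ]
[0.56989613 0.20741445 0.3       ] [0.55976458 0.17469902 0.3       ]
```

The body's front edge is at x≈0.577 and the post's near edge is at about 0.594, so I can go straight down.

Call:
play_rows(deltas=[[[1,0,0.005,0.12,0,0,0],[1,0,0.005,0.22,0,0,0],[1,0,0.005,0.26,0,0,0],[1,0,0.005,0.3,0,0,0],[1,0,0.005,0.32,0,0,0]]])

```text
clock: 2.7
tool_pos: [0.4765, 0.2062, 0.1206]
eef_rot: [1.0, 0.027, -0.001, -0.002]
contact_force: [0.3, 0.2, 0.1]
opening: 0.002
```

Call:
play_rows(deltas=[[[1,0,0.005,0.02,0,0,0],[1,0,0.005,0.035,0,0,0],[1,0,0.005,0.035,0,0,0],[1,0,0.005,0.035,0,0,0]]])

```text
clock: 3.2
tool_pos: [0.4766, 0.2049, 0.1103]
eef_rot: [1.0, 0.027, -0.001, -0.003]
contact_force: [0.4, 0.3, -0.9]
opening: 0.004
```

```bash
python3 - <<'E'
from h import *
im=vision.snapshot('scene');cv2.imwrite('pics/c3.png',cv2.resize(im[180:320,130:310,::-1],(720,560)))
print(get_state()['contact_force'],get_state()['tool_pos'])
E
```

```text
[ 0.62778606 -0.19980712  0.39901227] [0.47667009 0.20492075 0.11034458]
```

View pics/c3.png

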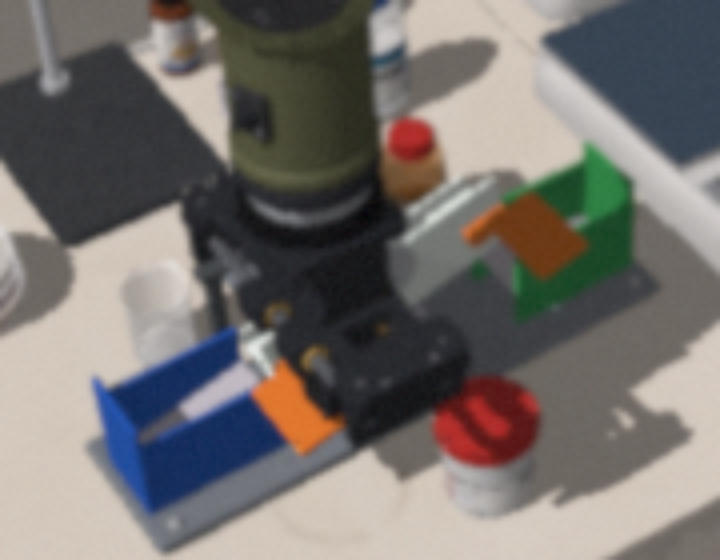

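The gate has rocked over: the left pad is down at (300,410) and the right pad is up at (540,235). Next I raise the hand.

Call:
play_rows(deltas=[[[1,0,0,-0.13,0,0,0],[1,0,0,-0.27,0,0,0],[1,0,0,-0.4,0,0,0],[1,0,0,-0.5,0,0,0],[1,0,0,-0.5,0,0,0]]])

```text
clock: 3.88
tool_pos: [0.4782, 0.2049, 0.2625]
eef_rot: [1.0, 0.026, 0.001, -0.004]
contact_force: [-0.2, -0.6, -0.8]
opening: 0.001
```

```bash
python3 - <<'E'
from h import *
print(np.round(get_state()['q'],2))
plan((.56,.13,.26),-1.527)
for n in ('scene','top'):
    im=vision.snapshot(n); m=vision.camera_model(n); cv2.imwrite(f'pics/{n}4.png',im[:,:,::-1])
S=cv2.imread('pics/scene4.png');T=cv2.imread('pics/top4.png')
cv2.imwrite('pics/c4.png',np.hstack([cv2.resize(S[150:310,130:290],(400,400)),cv2.resize(T[130:290,130:290],(400,400))]))
E
```

```text
[-0.15  0.58 -0.54  1.87  0.4   0.79 -0.85]
now [0.4782 0.2049 0.2625] F [-0.17 -0.64 -0.83] clk 3.875 shift [0.2591 0.2637 0.0071] turn [-0.0024  0.0012  0.5029]
```

View pics/c4.png

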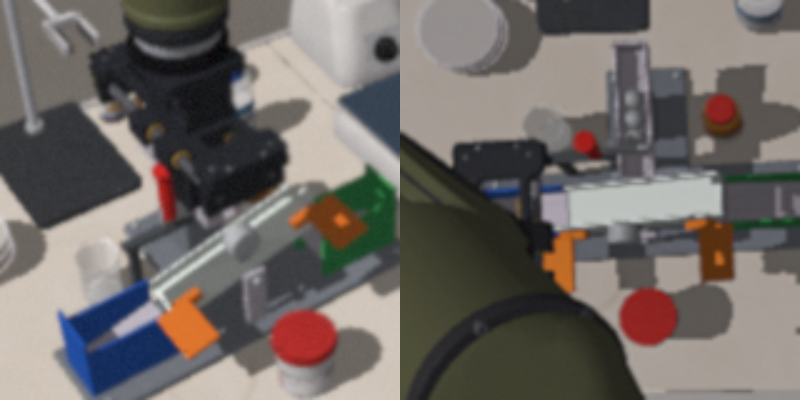

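Call:
play_rows(deltas=[[[1,0.05,0.05,0,0,0,0.06],[1,0.1,0.1,0,0,0,0.12],[1,0.16,0.16,0,0,0,0.18],[1,0.21,0.21,0,0,0,0.24],[1,0.26,0.26,0,0,0,0.29]]])

```text
clock: 4.6
tool_pos: [0.5585, 0.1292, 0.2576]
eef_rot: [0.908, -0.418, -0.003, -0.0]
contact_force: [0.5, 0.1, -0.7]
opening: 0.007
```

```bash
python3 - <<'E'
from h import *
print(np.round(get_state()['q'],2))
plan((.603,.128,.22),-1.527)
E
```

```text
[-0.14  0.63 -0.27  1.72  0.21  0.83 -1.37]
now [0.5585 0.1292 0.2576] F [ 0.51  0.1  -0.75] clk 4.6 shift [ 0.1002 -0.1106  0.1245] turn [0.0015 0.0016 0.2113]
```

Call:
play_rows(deltas=[[[1,0.03,-0.03,0.03,0,0,0.055],[1,0.06,-0.06,0.06,0,0,0.11],[1,0.1,-0.11,0.12,0,0,0.165],[1,0.1,-0.11,0.12,0,0,0.21],[1,0.1,-0.11,0.12,0,0,0.21]]])

```text
clock: 5.22
tool_pos: [0.6019, 0.1277, 0.2195]
eef_rot: [0.724, -0.689, -0.004, 0.003]
contact_force: [0.2, -0.2, 0.0]
opening: 0.004
```

```bash
python3 - <<'E'
from h import *
plan((.603,.130,.167),-1.527)
for n in ('scene','top'):
    im=vision.snapshot(n); m=vision.camera_model(n); cv2.imwrite(f'pics/{n}5.png',im[:,:,::-1])
im=vision.snapshot('wrist');cv2.imwrite('pics/w5.png',im[:,:,::-1])
S=cv2.imread('pics/scene5.png');T=cv2.imread('pics/top5.png')
cv2.imwrite('pics/c5.png',np.hstack([cv2.resize(S[150:310,130:290],(400,400)),cv2.resize(T[130:290,130:290],(400,400))]))
E
```

```text
now [0.6019 0.1277 0.2195] F [ 0.21 -0.2   0.  ] clk 5.225 shift [-0.0071 -0.0057  0.1749] turn [0.0029 0.0005 0.0019]
```

View pics/c5.png

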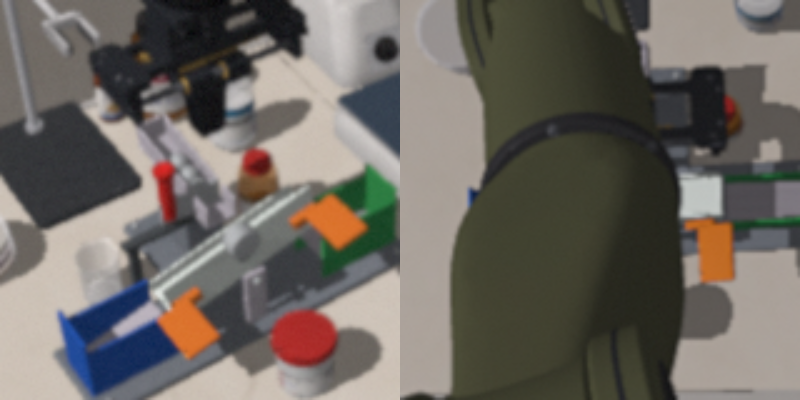

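View pics/w5.png

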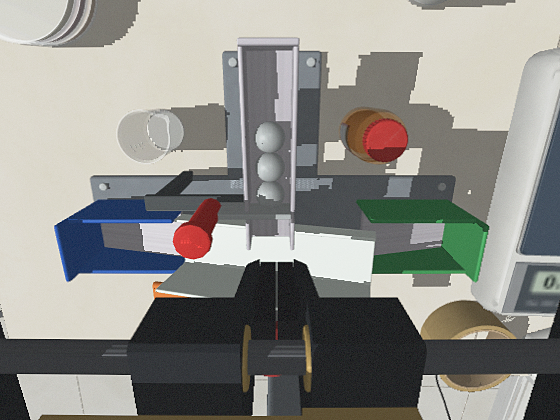

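The wrist view shows the knob head at (193,241), to the left of the fingers at (276,265), with the three balls still behind the stop. I'll check the knob position from this view.

```bash
python3 - <<'E'
from h import *
m=vision.camera_model('wrist'); mt=vision.camera_model('top')
print(onz(m,193,241,.172)); print(onz(m,276,262,.2))
print(tri(ray(m,193,241),ray(mt,203.7,186.5)))
for n,b in (('ball',(269,190)),('ball2',(268,167))): print(n,onz(m,*b,.118))
print([onz(m,u,214,.127).round(4) for u in (245,294)])
E
```

```text
[0.60672728 0.17427185 0.172     ]
[0.61068187 0.12867028 0.2       ]
(array([0.60579942, 0.17315164, 0.16993453]), [np.float64(0.0015838408883498487), np.float64(0.0015838408883499275)])
ball [0.62301948 0.13439818 0.118     ]
ball2 [0.63889038 0.13576492 0.118     ]
[array([0.608 , 0.1497, 0.127 ]), array([0.6097, 0.1168, 0.127 ])]
```

Call:
play_rows(deltas=[[[1,-0.007,-0.01,0.06,0,0,0],[1,-0.007,-0.01,0.12,0,0,0],[1,-0.007,-0.01,0.17,0,0,0],[1,-0.007,-0.01,0.175,0,0,0]]])

```text
clock: 5.88
tool_pos: [0.6039, 0.13, 0.1666]
eef_rot: [0.725, -0.689, -0.004, 0.003]
contact_force: [0.5, -0.6, 0.3]
opening: 0.006
```

```bash
python3 - <<'E'
from h import *
plan((.6025,.188,.167),-1.527)
E
```

```text
now [0.6039 0.13   0.1666] F [ 0.5  -0.56  0.25] clk 5.875 shift [-0.1933 -0.0051 -0.0009] turn [0.0032 0.0007 0.0022]
```

Call:
play_rows(deltas=[[[1,-0.04,0,0,0,0,0],[1,-0.08,-0.002,0,0,0,0],[1,-0.12,-0.003,0,0,0,0],[1,-0.16,-0.004,0,0,0,0],[1,-0.19,-0.005,0,0,0,0]]])

```text
clock: 6.5
tool_pos: [0.6023, 0.1882, 0.1669]
eef_rot: [0.725, -0.689, -0.004, 0.003]
contact_force: [-0.6, -2.0, -0.4]
opening: 0.003
```

```bash
python3 - <<'E'
from h import *
plan((.6025,.192,.167),-1.527)
im=vision.snapshot('wrist');cv2.imwrite('pics/w6.png',im[:,:,::-1])
E
```

```text
now [0.6023 0.1882 0.1669] F [-0.56 -2.01 -0.42] clk 6.5 shift [-0.0126 -0.0013 -0.0004] turn [0.0032 0.0008 0.0024]
```

View pics/w6.png

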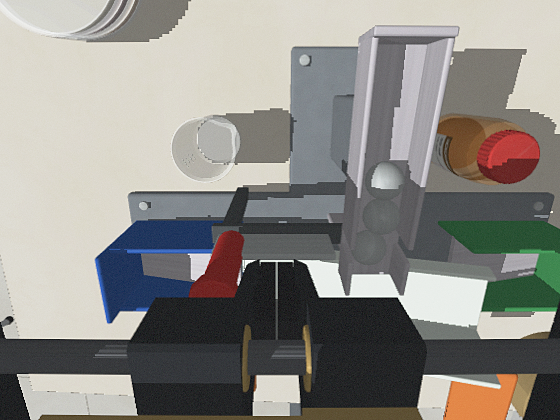

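The stop has slid left and the balls are starting down the lane near (370,240). I'll push the last few mm to the end stop.

Call:
play_rows(deltas=[[[1,-0.01,-0.001,0,0,0,0],[1,-0.02,-0.001,0,0,0,0],[1,-0.02,-0.001,0,0,0,0],[1,-0.02,-0.001,0,0,0,0]]])

```text
clock: 7.05
tool_pos: [0.6024, 0.1921, 0.1668]
eef_rot: [0.725, -0.689, -0.003, 0.004]
contact_force: [-1.7, -7.0, 1.6]
opening: 0.002
```

```bash
python3 - <<'E'
from h import *
plan((.6045,.175,.167),-1.527)
im=vision.snapshot('wrist');cv2.imwrite('pics/w7.png',im[:,:,::-1])
E
```

```text
now [0.6024 0.1921 0.1668] F [-1.68 -7.05  1.58] clk 7.05 shift [ 0.0574 -0.0042 -0.0006] turn [ 0.0034 -0.0002  0.002 ]
```

View pics/w7.png

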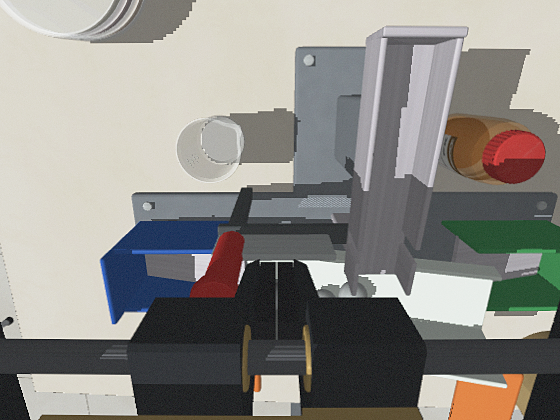

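The force has risen to 7 N, so the stop is at its end. The balls are on the gate near (350,290). I'll back off and rise.

Call:
play_rows(deltas=[[[1,0.05,0,0,0,0,0],[1,0.06,0,-0.02,0,0,0],[1,0.06,0,-0.1,0,0,0],[1,0.06,0,-0.25,0,0,0],[1,0.06,0,-0.35,0,0,0]]])

```text
clock: 7.72
tool_pos: [0.6053, 0.175, 0.2745]
eef_rot: [0.725, -0.689, -0.003, 0.002]
contact_force: [-0.0, 0.1, 0.6]
opening: 0.006
```

```bash
python3 - <<'E'
from h import *
plan((.5,0.0,.29))
im=vision.snapshot('scene');cv2.imwrite('pics/s8.png',cv2.resize(im[180:320,130:310,::-1],(720,560)))
E
```

```text
now [0.6053 0.175  0.2745] F [-0.02  0.14  0.62] clk 7.725 shift [ 0.5648  0.3801 -0.0497] turn [0. 0. 0.]
```

View pics/s8.png

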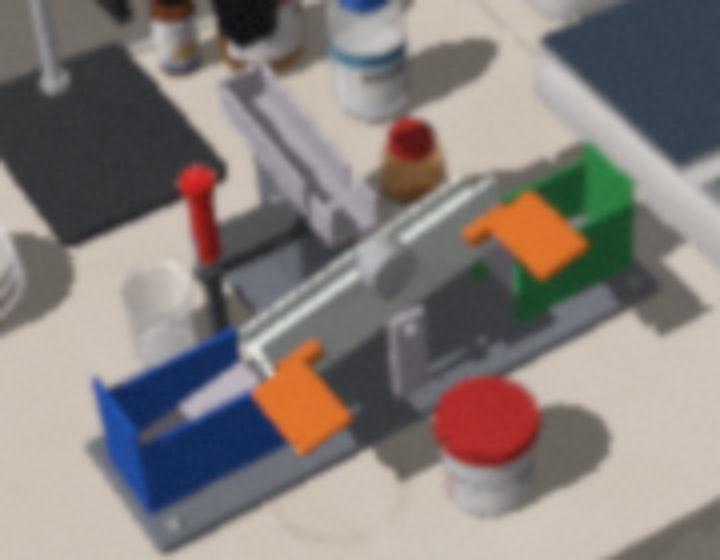

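The lane is empty, the stop is open and the gate is still over. The balls should be behind the blue near wall, so I'll move the arm aside to see into the chute.

Call:
play_rows(deltas=[[[1,0.15,0.08,-0.03,0,0,0],[1,0.3,0.16,-0.05,0,0,0],[1,0.45,0.25,-0.05,0,0,0],[1,0.6,0.35,-0.05,0,0,0],[1,0.75,0.4,-0.05,0,0,0]]])

```text
clock: 8.4
tool_pos: [0.4974, -0.0562, 0.2931]
eef_rot: [0.725, -0.689, -0.001, -0.001]
contact_force: [-0.1, -0.3, -0.2]
opening: 0.004
```

```bash
python3 - <<'E'
from h import *
plan((.5,0.0,.29))
im=vision.snapshot('top');im2=vision.snapshot('wrist');cv2.imwrite('pics/t9.png',np.hstack([cv2.resize(im[135:275,150:310,::-1],(400,350)),cv2.resize(im2[:,:,::-1],(400,350))]))
cv2.imwrite('pics/top9.png',im[:,:,::-1])
E
```

```text
now [ 0.4974 -0.0562  0.2931] F [-0.07 -0.27 -0.15] clk 8.4 shift [-0.1868 -0.0181  0.0111] turn [0. 0. 0.]
```

View pics/t9.png

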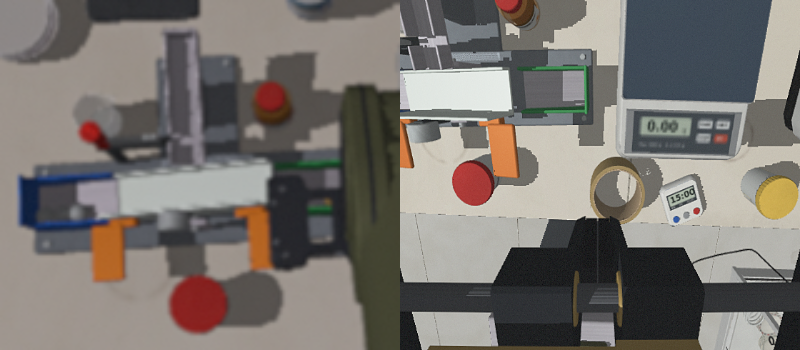

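```bash
python3 - <<'E'
from h import *
T=cv2.imread('pics/top9.png');cv2.imwrite('pics/t10.png',cv2.resize(T[195:235,150:200],(800,600),interpolation=cv2.INTER_CUBIC)[:600])
E
```

```text
(no output)
```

View pics/t10.png

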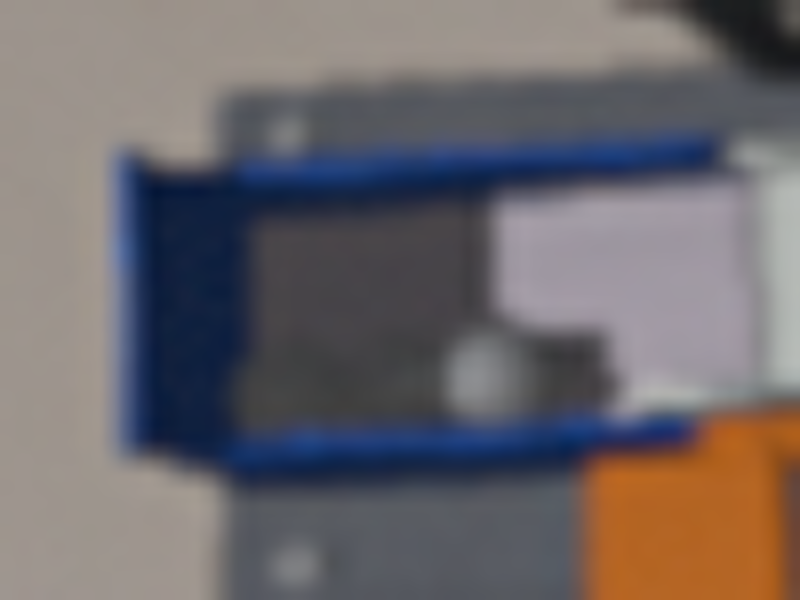

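```bash
python3 - <<'E'
from h import *
T=cv2.imread('pics/top9.png').astype(float)
c=np.clip((T[195:235,150:200]-30)*2.6,0,255).astype(np.uint8);cv2.imwrite('pics/t11.png',cv2.resize(c,(800,600),interpolation=cv2.INTER_CUBIC))
plan((.53,.20,.30),-1.527)
E
```

```text
now [ 0.4968 -0.0612  0.2931] F [ 0.53 -0.62 -0.92] clk 8.5 shift [-0.8655 -0.1458 -0.0233] turn [ 0.0005 -0.     -0.001 ]
```

View pics/t11.png

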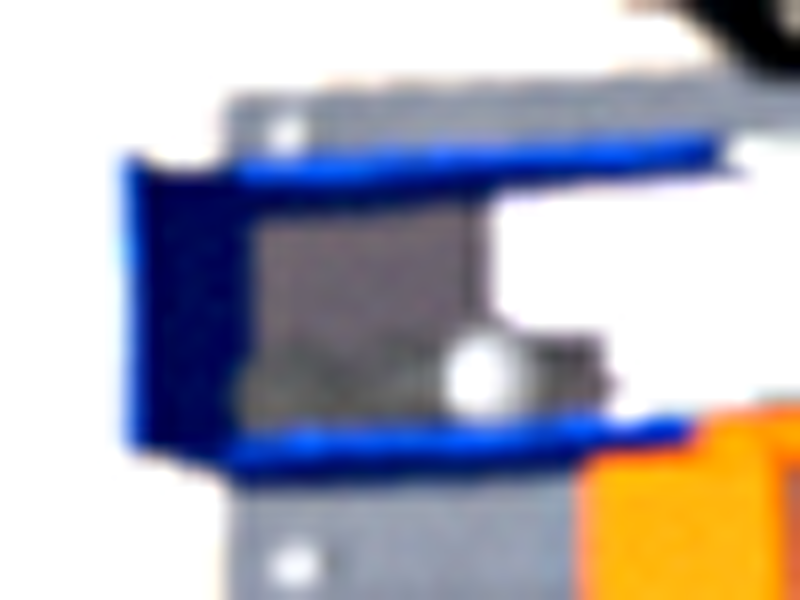

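In the blue chute I can see one lit ball at crop (485,380) and what look like two shaded ones at about (285,390) and (385,380). I'll confirm from above with the wrist camera.

Call:
play_rows(deltas=[[[1,-0.17,0.0,-0.05,0,0,0],[1,-0.34,0.0,-0.1,0,0,0],[1,-0.5,0.0,-0.1,0,0,0],[1,-0.65,0.0,-0.1,0,0,0],[1,-0.75,0.0,-0.1,0,0,0]]])

```text
clock: 9.12
tool_pos: [0.4874, 0.1677, 0.3234]
eef_rot: [0.723, -0.691, -0.001, -0.001]
contact_force: [0.0, -0.8, 0.5]
opening: 0.008
```

```bash
python3 - <<'E'
from h import *
m=vision.camera_model('wrist')
im=vision.snapshot('wrist');cv2.imwrite('pics/w12.png',im[:,:,::-1])
np.save('m12.npy',m,allow_pickle=True)
E
```

```text
(no output)
```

View pics/w12.png

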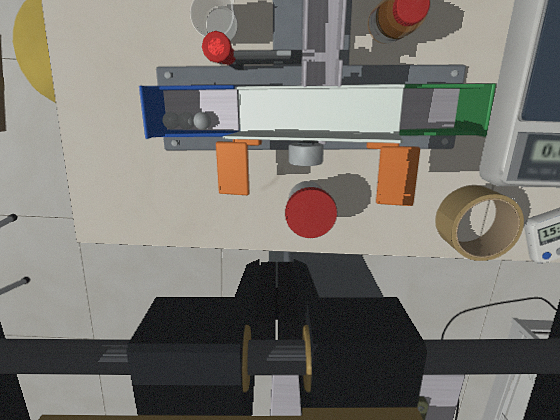

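All three balls are in the blue chute, at (170,121), (186,121) and (201,121), and the gate and stop are as required. I'll work out their positions, check that they're at rest and check the bystanders.

Call:
play_rows(deltas=[[[1,0,0,0,0,0,0],[1,0,0,0,0,0,0],[1,0,0,0,0,0,0],[1,0,0,0,0,0,0]]])

```text
clock: 9.68
tool_pos: [0.4872, 0.1712, 0.3235]
eef_rot: [0.724, -0.69, -0.002, -0.002]
contact_force: [0.1, -0.6, -0.5]
opening: 0.001
```

```bash
python3 - <<'E'
from h import *
m0=np.load('m12.npy',allow_pickle=True).item()
m=vision.camera_model('wrist');im=vision.snapshot('wrist');cv2.imwrite('pics/w13.png',im[:,:,::-1])
yaw=.044;y=np.array([-np.sin(yaw),np.cos(yaw),0]);x=np.array([np.cos(yaw),np.sin(yaw),0])
o=np.array([.558,.126,0])
for b in ((170,121),(186,121),(201,121)):
    p=onz(m0,*b,.04)-o; print('ball x,y',(p@x).round(3),(p@y).round(3))
a=cv2.imread('pics/w12.png');d=a[60:150,130:260].astype(int);e=im[60:150,130:260,::-1].astype(int)
print('drift cam',np.array(m['world_to_cam'])[:3,3]-np.array(m0['world_to_cam'])[:3,3],'meandiff',abs(d-e).mean())
cv2.imwrite('pics/c13.png',np.vstack([cv2.resize(d.astype(np.uint8),None,fx=3,fy=3),cv2.resize(e.astype(np.uint8),None,fx=3,fy=3)]))
# bystanders red lids in start/end top view & scene
im=vision.snapshot('scene')[:,:,::-1];S=cv2.imread('pics/scene0.png');cv2.imwrite('pics/scene13.png',im)
def cen(I,lo,hi,b):
    k=cv2.inRange(cv2.cvtColor(np.ascontiguousarray(I),cv2.COLOR_BGR2HSV),lo,hi)[b[1]:b[3],b[0]:b[2]];return np.argwhere(k).mean(0)[::-1].round(1)
for n,lo,hi,b in (('cup',(0,170,90),(5,255,255),(230,268,275,300)),('bottle',(0,170,90),(5,255,255),(222,205,245,225)),('ycup',(18,150,100),(32,255,255),(380,195,420,240))):
    print(n,cen(S,lo,hi,b),cen(im,lo,hi,b))
print('diff beaker',abs(S[245:272,158:182].astype(int)-im[245:272,158:182]).mean(),'timer',abs(S[238:266,355:390].astype(int)-im[238:266,355:390]).mean())
E
```

```text
ball x,y -0.013 0.168
ball x,y -0.013 0.15
ball x,y -0.013 0.132
drift cam [ 0.0028711  -0.00067208  0.00041153] meandiff 14.689344729344729
cup [21.  16.7] [21.1 16.9]
bottle [10.2  9.8] [10.2  9.9]
ycup [19.8 17.3] [19.8 17.2]
diff beaker 20.107510288065843 timer 21.40204081632653
```

View pics/c13.png

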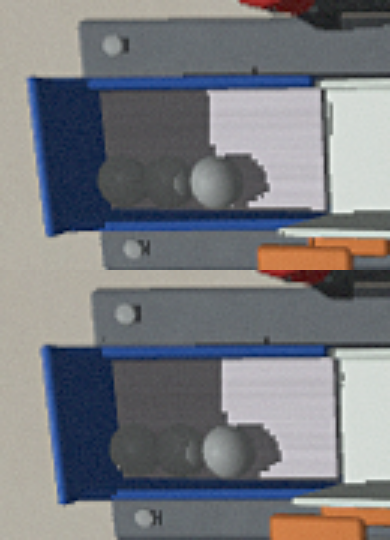

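The balls hold the same place in the chute in both views. The beaker and timer pixel differences of about 20 could be shadow or noise, so I'll look at those directly.

```bash
python3 - <<'E'
import cv2,numpy as np
S=cv2.imread('pics/scene0.png');E=cv2.imread('pics/scene13.png')
f=lambda I:np.hstack([cv2.resize(I[225:285,150:210],(360,280)),cv2.resize(I[230:275,345:400],(360,280))])
cv2.imwrite('pics/c14.png',np.vstack([f(S),f(E)]))
E
```

View pics/c14.png

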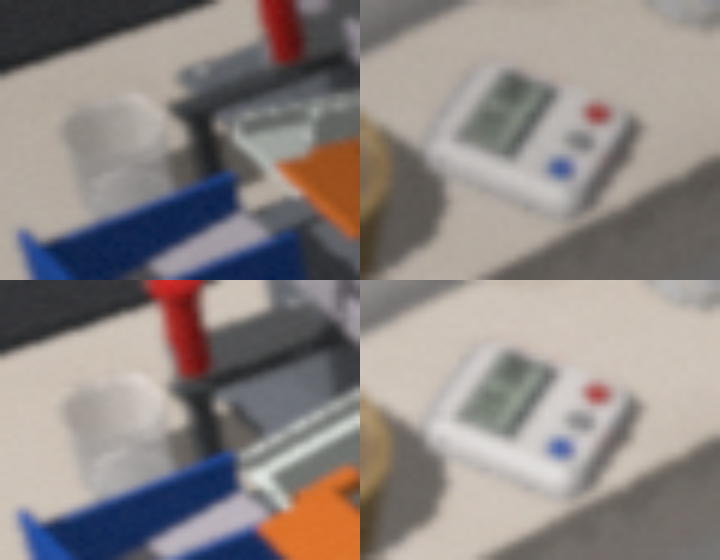

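The beaker (left) and timer (right) are in the same place in both rows; only the brightness differs. I'm handing in.

```bash
python3 -c "
from h import *
print(r.finish_job())"
```

```text
the job is handed in; nothing more can be done
None
```

I pressed the raised left pad with the closed fingertips until the gate rocked over. Then I pushed the red post left to its end stop, where the force rose to 7 N. All three balls rolled into the blue left chute, and I handed the job in at about 10 s on the robot's clock. It gave no verdict.

- **Balls:** the wrist camera showed them in line at y ≈ 0.132, 0.150 and 0.168 m and x ≈ −0.013 m in the sorter frame. Two views about 0.6 s apart show them in the same place in the chute. I took their height as 40 mm rather than measuring it.
- **Gate and stop:** the gate was still tipped to the left and the stop open, and the hand was clear of everything. I judged both from the images and the push travel, not from joint readings.
- **Bystanders:** the red-lid cup, bottle and yellow-lid cup moved by 0.2 px or less. The raw pixel difference on the beaker and timer was high (about 20), but side-by-side crops showed no shift, only a change in brightness.

My knob height from the scene and top cameras came out at 167.5 mm, against 172 mm in the text. Two views including the wrist camera gave 170 mm, and the difference did not matter for the push.

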